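# Clamp a shelf foot in the one-hand bar clamp

## Robot

A 6-joint arm with a two-finger parallel gripper is mounted at the origin on the work surface. World frame = base frame: x ahead of the robot, y to its left, z up, the work surface at z = 0. Lengths are in m, angles in rad, forces in N, time in s.
With the tool pointing down it reaches from about 0.325 to 0.775 m from the base axis. Payload 5.5 kg.
Tool frame: the origin (TCP) lies at the very end of the fingers, on their centre line; the grasp point (between the pads) lies behind it (robot.tcp_to_grasp is the x of the grasp point in the tool frame, in m); x points along the fingers, y is the direction in which the jaws open and shut, and the axes are right-handed (so a half turn about x gives the same grasp; the last joint's range is limited). The gripper opens to 85 mm and grips with 20 to 120 N. Pads are 22 mm wide; open, the fingers measure 114 mm over their backs; the gripper's body (76 mm by 85 mm) begins 54 mm behind the grasp point. The pads swing forward as they close: fully open they stand 13 mm farther back than shut.
Start: joints at [-1.196, 0.091, 1.231, -0, 1.82, -0.057], TCP at [0.251, -0.545, 0.198] pointing down, gripper open.
Joint ranges: [-2.87, 2.87], [-0.86, 2.18], [0.17, 2.46], [-1.51, 4.65], [0.06, 2.69], [-2.65, 2.65]. Speed limits (rad/s): [2.57, 2.57, 3.01, 3.14, 3.14, 3.14].

## Interface

Orientations are given as a unit quaternion [w, x, y, z].
In Python, from station import robot gives the robot as it stands. The module is installed in compiled form; this text tells all that it offers.
- The arm moves only by the tool servo_tool, never from a script. Its argument "steps" is a list of rows, each a list of 4 numbers: the shift along the tool's x, y, z in mm, then the turn about the tool's x in rad. In form: [[x, y, z, spin], ...]. A call has 1 to 10 rows; each row shifts and turns the commanded pose from where the row before left it, along the tool's axes as they then stand; what a row does not reach is not made up. A row lasts 1/8 s, in which the tool goes at most 62.5 mm and 10.7 degrees, less where a joint would pass 70% of its speed; a pose out of reach is approached as far as the arm can. A call with a gripper value outside its range is refused whole. "fingers" is the opening, from 0 (shut) to 1 (fully open), set as the call begins (left out, the last holds). The fingers move at their own pace and stop on an object; the grip force is fixed at half the most. Time passes only in rows, so rows that do not move let the fingers close. It gives the time, the measured TCP pose, the force and the opening at its end, in the units of the state.
- robot.observe(): the state, without advancing time (a new reading comes with each control period).
- robot.read_camera(name): name is "side" or "top" or "wrist"; returns the picture (420x560x3 uint8, blue, green, red); there is no depth.
- robot.get_calibration(name): a dict with "fx", "fy", "cx", "cy" (pixels), "world_to_cam" (4x4, takes a point from world to camera coordinates); the wrist camera has in their place "T_tool_cam" (4x4, takes a point from camera to tool coordinates, whose origin is the TCP and whose axes are the tool frame's). Camera axes: x right, y up, looking along -z (the intrinsics and any distortion apply to the point x, -y, -z); pixel columns grow to the right and rows downward; lengths in m; the calibration is good to about 2 mm. A picture is of the moment at which its call begins: read the wrist's pose just before it. get_calibration takes no time and is no camera call.
- robot.close_job(): hands the job in, once; it reports no verdict.
Trained networks look in the newest picture that a camera, given by its name, has taken for a name from the list of things; names that differ only in an ending like _2 or _b are one class to them, and where a whole thing is asked for, a point or a joint stands for the part that bears it (a point fixed in the world has none). Each returns a list of dicts, best first, with "p" (0 to 1); they miss things now and then, are a little off and sometimes report something else, mostly with a low value. They report only what shows in the picture. A call takes as long as a camera call.
- robot.boxes_of(camera, label): "rect" ([centre column, centre row, width, height] in pixels, round what is visible of it).
- robot.tip_of(camera, label): "xy" ([column, row] in pixels: a listed point, or the origin of a listed thing).
The state is a dict: "clock": time; "joint_positions": joint angles; "joint_vel": joint speeds; "effort": joint torques, N m; "eef_pos": TCP position; "tool_rot": TCP orientation; "contact_force": force on the tool from outside, world axes, zero at the start; "torque": the same for the moment, N m; "finger_gap": finger opening in m.
Only numpy, scipy, OpenCV 4.12 (cv2) and the standard library are available. Lean on these libraries where they do the work, as an engineer would, in place of code of your own. Each camera call takes 0.05 s, during which the arm holds its last target. There are 200 camera calls.

## Task

Stand the wooden shelf foot on the bed of the bench clamp, centred between the jaws with its block's broad sides facing them, and let go of it. Then squeeze the trigger with measured force, again and again, until the sliding jaw holds the foot firmly and squarely against the fixed jaw; stop when the trigger turns stiff, so that the wood is not crushed. Move the jaw by its trigger only, never by pushing it, leave the jar, the tape ring and the carton alone, and finish clear of everything.

Things in the scene. Friction and masses are not known exactly. Their poses are not given: they have to be found in the camera images.
- foot: Loose brown hardwood shelf foot, 0.12 kg: a block 44 mm (its x) by 60 mm (its y), 40 mm high, with an upright round stub on top, 24 mm in diameter, 50 mm high (90 mm in all). Origin: centre of the block's underside; z up along the stub. Half a turn about z makes no difference. The broad sides to be gripped, 60 mm wide, face its +x and -x.
- clamp: One-hand bar clamp bolted to the bench, with a dark bed plate 310 x 80 x 12 mm. Origin: on the bench under the bed; x: along the bar, the way the sliding jaw drives; z up. In this frame: black housing x -165 to -75 mm, 44 mm wide, top at z 84; fixed upright pistol grip x -154 to -132, 28 mm wide, top at z 176, with the trigger lever in front of it; jaws at x 0 to 129.
- fixed_jaw: Steel fixed jaw, 56 mm wide, top 54 mm above the bench (a small knob behind its face reaches 65 mm). Origin: bottom centre of its flat gripping face, at clamp x +105 mm, which looks to the clamp's -x. At the start 56 to 68 mm lie between it and the pad.
- slide_jaw: Sliding jaw: steel bar through the housing and black carriage (50 mm wide, top 52 mm above the bench) that carries the pad. Origin: the clamp's origin when fully back; moves up to 50 mm along the clamp's x. It stays put when the trigger is let go: a brake holds up to about 18 N (a stronger grip slips back to that or a little less).
- pad: Black rubber pad, 50 mm wide, 34 mm high, sprung in front of the sliding jaw's carriage. Origin: centre of its gripping face, 32.5 mm above the bench. It yields 1 mm for every 12 N of grip, at most 8 mm. A hold is firm above 10 N; the wood is crushed above 28 N.
- trigger (a joint): Trigger angle, rad: 0 let go (lever upright), 0.25 fully squeezed (top swung back to the grip); a spring returns it in about half a second. At lever's height a full squeeze takes about 13 N while the jaw runs free and drives it one ratchet tooth, 4 mm. Once the foot is gripped the lever turns stiff: squeezed with 16 to 20 N until the jaw stops advancing it grips well; over 25 N may crush the wood.
- lever (a point): On the trigger, the middle of its thickness where it is best squeezed, 140 mm above the bench and 65 mm above its pivot; moves with it. The steel lever is 12 mm thick, 24 mm wide and reaches from 90 to 168 mm above the bench. At this height grip and trigger together span 60 mm along the clamp's x when let go, 44 mm when fully squeezed.
- squeeze (a point): Point on the clamp midway between the grip's back face and the front face of the fully squeezed trigger, at clamp x -132 mm, 140 mm above the bench. An opening of 80 to 88 mm centred here and closing along the clamp's x clears the grip and the trigger let go, and closes on both.
- seat (a point): Where the origin of the foot is when it stands on the bed, centred, flat against the fixed jaw: on the bed's top, clamp x +83 mm, 12 mm above the bench. Axes as the clamp's.
- jar: Bystander: glass jar with steel lid, 72 mm in diameter, 95 mm high. Origin: centre of its underside.
- tape: Bystander: cardboard tape ring, 90 mm in diameter, 45 mm high. Origin: centre of its underside.
- carton: Bystander: closed cardboard carton 90 x 120 x 60 mm. Origin: centre of its underside.

How it is judged:
By the outcome, as a careful person would: the job done as asked, in the order asked, and still so for the second after the job is handed in, with the robot touching nothing.
It also fails if it takes over 72 s, if anything falls off the work surface, if the arm or the gripper's body presses on something with over 40 N, if the wrist force passes 120 N, or if a joint passes its speed limit or range.

## Working session

There is one attempt and no reset: what is moved stays moved. The work goes in short steps, Python scripts to look and compute and a tool call to move; the robot and the scene stay as the last step left them, time stands still between calls to the robot, and variables do not carry over. Pictures are saved under pics/ and viewed, about 8 in all and at most 12, crops included, and the job is handed in when it is done.

Besides the shell and the picture viewer there is one more tool, called as name(argument=value, ...) on one line, values as JSON. servo_tool: Moves the arm, as the interface text tells. Its arguments: {"type":"object","properties":{"steps":{"type":"array","items":{"type":"array","items":{"type":"number"}}},"fingers":{"type":"number"}},"required":["steps"]}

```bash
mkdir -p pics; cat > h.py <<'E'
import numpy as np, cv2
from station import robot
from scipy.spatial.transform import Rotation as R
def ray(cam,px,st=None):
    c=robot.get_calibration(cam)
    d=np.array([(px[0]-c["cx"])/c["fx"],-(px[1]-c["cy"])/c["fy"],-1.])
    if "world_to_cam" in c: T=np.linalg.inv(np.array(c["world_to_cam"]))
    else:
        st=st or robot.observe(); q=st["tool_rot"]; W=np.eye(4)
        W[:3,:3]=R.from_quat([q[1],q[2],q[3],q[0]]).as_matrix(); W[:3,3]=st["eef_pos"]
        T=W@np.array(c["T_tool_cam"])
    return T[:3,3],T[:3,:3]@d
def atz(cam,px,z,st=None):
    o,d=ray(cam,px,st); return o+d*(z-o[2])/d[2]
def proj(cam,p):
    c=robot.get_calibration(cam); q=np.array(c["world_to_cam"])@np.r_[p,1]
    return np.array([c["cx"]-c["fx"]*q[0]/q[2],c["cy"]+c["fy"]*q[1]/q[2]])
E
python3 - <<'E'
from h import *
print({k:v for k,v in robot.observe().items()}, robot.tcp_to_grasp)
for c in("top","side"):
    im=robot.read_camera(c); cv2.imwrite(f"pics/{c}0.png",im)
    cal=robot.get_calibration(c); print(c,cal.keys(),np.round(np.linalg.inv(cal["world_to_cam"])[:3,3],3))
    for l,z in dict(foot=0,clamp=0,fixed_jaw=.012,pad=.0325,lever=.14,squeeze=.14,seat=.012,jar=0,tape=0,carton=0,slide_jaw=0).items():
        for r in robot.tip_of(c,l)[:2]: print(c,l,round(r["p"],2),np.round(r["xy"],1),np.round(atz(c,r["xy"],z),4))
E
```

```text
{'clock': 0.0, 'joint_positions': array([-1.19568432e+00,  9.18319726e-02,  1.23191969e+00, -8.18057448e-06,
        1.81980629e+00, -5.67230992e-02]), 'joint_vel': array([-1.01773071e-03, -1.33787903e-03, -7.55226557e-04,  2.13066211e-03,
        5.58238183e-05,  9.70090836e-04]), 'effort': array([-1.02192502e-03, -4.58729160e+01, -4.18021667e+01, -7.24276038e-05,
        1.17281475e-02,  1.83721539e-06]), 'eef_pos': array([ 0.25097317, -0.54459   ,  0.19714795]), 'tool_rot': array([-0.15080685, -0.69057482, -0.15217806,  0.69080066]), 'contact_force': array([-0.59058464,  0.07158796, -0.14233202]), 'torque': array([-0.00494334, -0.03443329, -0.02431639]), 'finger_gap': 0.08515575259844654} -0.0187
top dict_keys(['fx', 'fy', 'cx', 'cy', 'world_to_cam']) [ 0.414 -0.032  1.129]
top foot 0.65 [165.  229.6] [0.4911 0.3127 0.    ]
top clamp 0.67 [275.5 219.6] [ 0.5107 -0.0064  0.    ]
top pad 0.58 [277.3 235.6] [ 0.4631 -0.011   0.0325]
top lever 0.52 [281.9 178. ] [ 0.6046 -0.0288  0.14  ]
top squeeze 0.59 [280.7 165. ] [ 0.6384 -0.0267  0.14  ]
top seat 0.64 [276.1 252. ] [ 0.4179 -0.0
[... 275 characters left out ...]
rld_to_cam']) [-0.022  0.656  0.822]
side foot 0.68 [206.3 315.4] [0.4852 0.3164 0.    ]
side clamp 0.6 [281.3 237.7] [ 0.5042 -0.0188  0.    ]
side fixed_jaw 0.56 [306.3 253.8] [0.3984 0.001  0.012 ]
side pad 0.53 [293.5 238.7] [ 0.4522 -0.0102  0.0325]
side lever 0.55 [257.7 188.6] [ 0.5979 -0.0286  0.14  ]
side squeeze 0.73 [247.5 188.1] [ 0.624  -0.0125  0.14  ]
side seat 0.62 [302.3 249.3] [ 0.418  -0.0069  0.012 ]
side jar 0.61 [257.7 189. ] [ 0.7236 -0.1673  0.    ]
side tape 0.84 [183.5 257. ] [0.6838 0.2161 0.    ]
side carton 0.79 [391.6 202.5] [ 0.3087 -0.3786 -0.    ]
side carton 0.31 [186.5 254.5] [0.6844 0.2041 0.    ]
side slide_jaw 0.57 [285.4 243.6] [ 0.4789 -0.0059  0.    ]
```

View pics/top0.png

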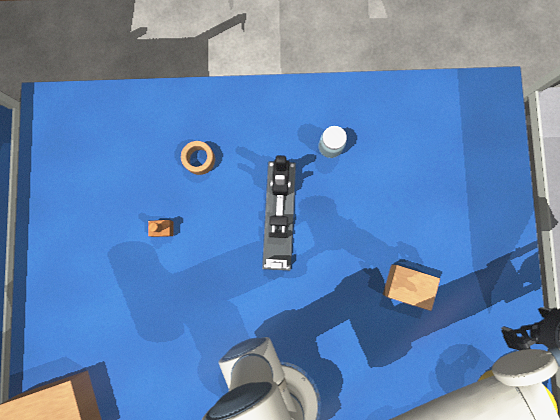

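View pics/side0.png

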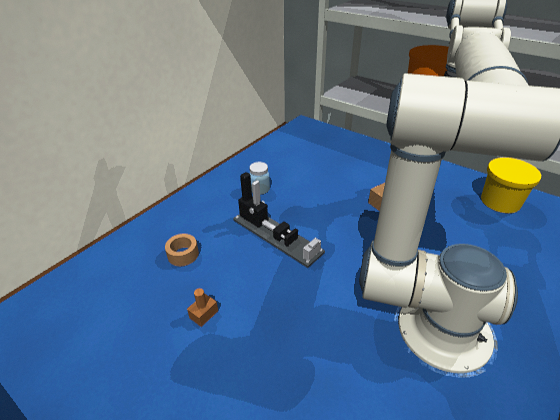

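The pictures show the clamp near the middle: grip at about (280,165) in the top view, fixed jaw at (277,264), so its +x points back towards the robot. The foot stands upright at (160,228), and the networks' positions match the pictures.

```bash
cat >> h.py <<'E'
def go(p,yaw=None,st=None):
    """tool-frame shift (mm) from the measured pose to p; spin (rad) bringing tool y to world heading yaw (mod pi)"""
    st=st or robot.observe(); q=st["tool_rot"]; M=R.from_quat([q[1],q[2],q[3],q[0]]).as_matrix()
    d=M.T@(np.array(p)-st["eef_pos"])*1000; h=np.arctan2(M[1,1],M[0,1])
    s=None if yaw is None else (h-yaw+np.pi/2)%np.pi-np.pi/2   # tool x is down: +spin lowers heading
    print("shift",np.round(d,1),"spin",s,"heading",round(h,4),"tilt",np.round(M[:,0],4)); return d,s
E
python3 - <<'E'
from h import *
st=robot.observe();q=st["tool_rot"]
print(R.from_quat([q[1],q[2],q[3],q[0]]).as_matrix().round(3)); c=robot.get_calibration("wrist");print(c)
go([.40,-.01,.30],0); go([.42,.31,.25],0)
E
```

```text
[[-0.     0.419 -0.908]
 [ 0.    -0.908 -0.419]
 [-1.    -0.    -0.   ]]
{'fx': 315.86553781043483, 'fy': 315.86553781043483, 'cx': 276.66277260951483, 'cy': 211.1156611446352, 'T_tool_cam': array([[ 3.80066722e-04,  3.18692377e-01, -9.47858124e-01,
        -1.76149639e-01],
       [ 9.99999925e-01, -5.55765304e-05,  3.82288095e-04,
        -6.70317048e-04],
       [ 6.91536360e-05, -9.47858199e-01, -3.18692375e-01,
        -8.21113673e-02],
       [ 0.00000000e+00,  0.00000000e+00,  0.00000000e+00,
         1.00000000e+00]])}
shift [-101.7 -423.5 -359.1] spin -1.1389635760382881 heading -1.139 tilt [-0.  0. -1.]
shift [ -51.7 -705.8 -511.2] spin -1.1389635760382881 heading -1.139 tilt [-0.  0. -1.]
```

```bash
cat >> h.py <<'E'
def rows(p,yaw,n,st=None):
    """n rows to p with tool-y heading exactly yaw, tool pointing down"""
    st=st or robot.observe(); q=st["tool_rot"]; M=R.from_quat([q[1],q[2],q[3],q[0]]).as_matrix()
    h=np.arctan2(M[1,1],M[0,1]); s=h-yaw; dp=(np.array(p)-st["eef_pos"])*1000/n
    o=[]
    for k in range(n):
        Mk=M@R.from_rotvec([s/n*k,0,0]).as_matrix(); o.append([*np.round(Mk.T@dp,1).tolist(),round(s/n,3)])
    print(len(o),o,"spin total",round(s,3)); return o
E
python3 -c "
from h import *
rows([.50,-.03,.28],-.06,10)"
```

```text
10 [[-8.2, -36.3, -44.2, np.float64(-0.108)], [-8.2, -31.4, -47.8, np.float64(-0.108)], [-8.2, -26.1, -50.9, np.float64(-0.108)], [-8.2, -20.4, -53.4, np.float64(-0.108)], [-8.2, -14.5, -55.3, np.float64(-0.108)], [-8.2, -8.5, -56.6, np.float64(-0.108)], [-8.2, -2.4, -57.1, np.float64(-0.108)], [-8.2, 3.8, -57.1, np.float64(-0.108)], [-8.2, 9.9, -56.3, np.float64(-0.108)], [-8.2, 15.9, -54.9, np.float64(-0.108)]] spin total -1.079
```

servo_tool(steps=[[-8,-36,-44,-0.108],[-8,-31,-48,-0.108],[-8,-26,-51,-0.108],[-8,-20,-53,-0.108],[-8,-15,-55,-0.108],[-8,-9,-57,-0.108],[-8,-2,-57,-0.108],[-8,4,-57,-0.108],[-8,10,-56,-0.108],[-8,16,-55,-0.108]], fingers=1)

```text
clock: 2.45
eef_pos: [0.5005, -0.0293, 0.2788]
tool_rot: [0.486, 0.514, 0.486, -0.514]
contact_force: [0.7, -1.1, -1.4]
finger_gap: 0.0854
```

servo_tool(steps=[[0,0,0,0],[0,0,0,0]])

```text
clock: 2.7
eef_pos: [0.4999, -0.0312, 0.2782]
tool_rot: [-0.485, -0.514, -0.485, 0.515]
contact_force: [0.5, 0.3, -0.1]
finger_gap: 0.0855
```

```bash
python3 - <<'E'
from h import *
st=robot.observe(); im=robot.read_camera("wrist"); cv2.imwrite("pics/w1.png",im)
print(st["eef_pos"])
for l,z in dict(clamp=0,fixed_jaw=.012,pad=.0325,lever=.14,squeeze=.14,seat=.012,slide_jaw=.0,foot=0).items():
    for r in robot.tip_of("wrist",l)[:2]: print(l,round(r["p"],2),np.round(r["xy"],1),np.round(atz("wrist",r["xy"],z,st),4))
rows([.41,.315,.16],1.55,9)
E
```

```text
[ 0.499864   -0.03119043  0.27816977]
clamp 0.79 [281.3 154.6] [ 0.5071 -0.0164  0.    ]
fixed_jaw 0.74 [202.4 156.3] [ 0.3969 -0.0104  0.012 ]
fixed_jaw 0.22 [183.9 357. ] [ 0.3177 -0.3564  0.012 ]
pad 0.59 [245.3 155.5] [ 0.459  -0.0099  0.0325]
lever 0.84 [375.4 176.7] [ 0.6002 -0.0233  0.14  ]
squeeze 0.91 [406.6 175. ] [ 0.6316 -0.0234  0.14  ]
seat 0.67 [220.8 154.9] [ 0.4228 -0.01    0.012 ]
slide_jaw 0.73 [267.7 151.1] [ 0.488  -0.0103  0.    ]
9 [[13.1, -12.3, -37.8, np.float64(-0.179)], [13.1, -5.3, -39.4, np.float64(-0.179)], [13.1, 1.8, -39.7, np.float64(-0.179)], [13.1, 8.8, -38.8, np.float64(-0.179)], [13.1, 15.6, -36.6, np.float64(-0.179)], [13.1, 21.8, -33.3, np.float64(-0.179)], [13.1, 27.4, -28.8, np.float64(-0.179)], [13.1, 32.1, -23.5, np.float64(-0.179)], [13.1, 35.8, -17.4, np.float64(-0.179)]] spin total -1.61
```

View pics/w1.png

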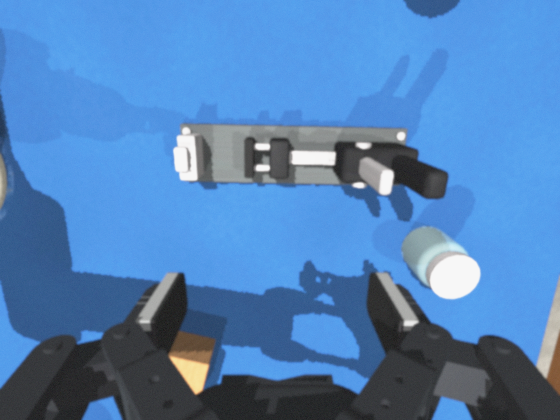

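The wrist picture shows the bed from (184,123) to (407,130), with its lower edge at about row 183. The fixed jaw is at (190,158), the pad at (249,158) and the lever top at (376,175). I'll fit the bed's edges to get the clamp's pose, and move on to the foot.

servo_tool(steps=[[0,-12,-38,-0.179],[0,-5,-39,-0.179],[4,2,-40,-0.179],[13,9,-39,-0.179],[17,16,-37,-0.179],[17,22,-33,-0.179],[17,27,-29,-0.179],[17,32,-23,-0.179],[17,36,-17,-0.179],[0,0,0,0]])

```text
clock: 4.4
eef_pos: [0.4099, 0.3172, 0.1741]
tool_rot: [0.706, 0.005, 0.708, -0.006]
contact_force: [-0.2, -1.1, 0.4]
finger_gap: 0.0853
```

```bash
python3 - <<'E'
from h import *
S=dict(eef_pos=np.array([.499864,-.03119,.27817]),tool_rot=[-.4852,-.5143,-.4852,.5146])
im=cv2.imread("pics/w1.png"); hsv=cv2.cvtColor(im,cv2.COLOR_BGR2HSV); m=hsv[...,1]<120
def fit(pts):
    P=np.array([atz("wrist",p,.012,S)[:2] for p in pts]); vx,vy,x,y=cv2.fitLine(P.astype(np.float32),cv2.DIST_HUBER,0,.01,.01).ravel(); return np.array([x,y]),np.array([vx,vy])*np.sign(vx if abs(vx)>abs(vy) else vy)
up=[];lo=[];le=[];ri=[]
for c in range(215,340,4):
    r=np.flatnonzero(m[100:220,c])+100; up.append((c,r[0]-.5)); lo.append((c,r[-1]+.5))
for r in list(range(128,134))+list(range(180,183)):
    cc=np.flatnonzero(m[r,150:230])+150; 
    if len(cc): le.append((cc[0]-.5,r))
for r in range(130,145):
    cc=np.flatnonzero(m[r,330:450])+330; ri.append((cc[-1]+.5,r))
print(up[::8],lo[::8],le,ri)
for n,f in dict(up=up,lo=lo,ri=ri).items():
    o,d=fit(f); print(n,o.round(4),d.round(4),np.degrees(np.arctan2(d[1],d[0])))
print([atz("wrist",p,.012,S)[:2].round(4) for p in le])
# foot
st=robot.observe(); print(st["eef_pos"]); im=robot.read_camera("wrist"); cv2.imwrite("pics/w2.png",im)
for r in robot.tip_of("wrist","foot")[:2]+robot.boxes_of("wrist","foot")[:1]: print(r, atz("wrist",r.get("xy",[0,0]),0,st).round(4))
np.save("st2.npy",np.r_[st["eef_pos"],st["tool_rot"]])
E
```

```text
[(215, np.float64(123.5)), (247, np.float64(124.5)), (279, np.float64(124.5)), (311, np.float64(125.5))] [(215, np.float64(182.5)), (247, np.float64(182.5)), (279, np.float64(183.5)), (311, np.float64(183.5))] [(np.float64(179.5), 128), (np.float64(179.5), 129), (np.float64(179.5), 130), (np.float64(179.5), 131), (np.float64(179.5), 132), (np.float64(179.5), 133), (np.float64(180.5), 180), (np.float64(183.5), 181), (np.float64(211.5), 182)] [(np.float64(407.5), 130), (np.float64(407.5), 131), (np.float64(407.5), 132), (np.float64(406.5), 133), (np.float64(406.5), 134), (np.float64(406.5), 135), (np.float64(406.5), 136), (np.float64(406.5), 137), (np.float64(406.5), 138), (np.float64(406.5), 139), (np.float64(405.5), 140), (np.float64(405.5), 141), (np.float64(405.5), 142), (np.float64(405.5), 143), (np.float64(405.5), 144)]
up [0.4812 0.0272] [ 0.997  -0.0779] -4.467409
lo [ 0.498  -0.0558] [ 0.9969 -0.0788] -4.521064
ri [ 0.6803 -0.0021] [0.0829 0.9966] 85.246216
[array([0.372 , 0.0287]), array([0.3718, 0.0274]), array([0.3716, 0.0261]), array([0.3714, 0.0248]), array([0.3712, 0.0235]), array([0.371 , 0.0222]), array([ 0.3622, -0.0429]), array([ 0.3662, -0.0446]), array([ 0.4061, -0.0484])]
[0.4099471  0.31717237 0.17410794]
{'xy': [277.1, 251.9], 'p': 0.87} [0.4975 0.3169 0.    ]
{'rect': [278.5, 268.7, 57.0, 67.0], 'p': 0.77} [0.228  0.0554 0.    ]
```

View pics/w2.png

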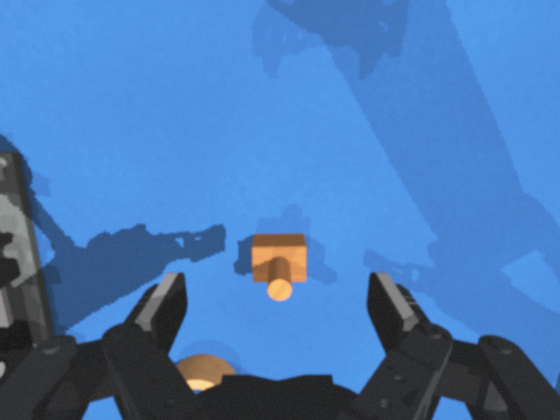

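The picture shows the foot upright, its block at columns 252–306 and rows 235–282. The stub top is at (280,290) and the long edge is nearly level in the image. The networks and the picture agree, so I'll compute the foot's centre and yaw, and the fixed jaw's face.

```bash
python3 - <<'E'
from h import *
a=np.load("st2.npy"); st=dict(eef_pos=a[:3],tool_rot=a[3:])
im=cv2.imread("pics/w2.png"); hsv=cv2.cvtColor(im,cv2.COLOR_BGR2HSV); m=((hsv[...,0]<25)&(hsv[...,1]>90)); m[:,:230]=0;m[:,330:]=0;m[320:]=0
up=np.array([(c,np.flatnonzero(m[:,c])[0]-.5) for c in range(255,304,2)])
print(up[::4]); 
for z in(0,.04):
    P=np.array([atz("wrist",p,z,st)[:2] for p in up]); print("edge z",z,P.mean(0).round(4),"slope dx/dy",np.polyfit(P[:,1],P[:,0],1)[0].round(4))
for r in(250,262): 
    cc=np.flatnonzero(m[r]); print(r,cc[0],cc[-1],[atz("wrist",(c,r),.04,st)[:2].round(4) for c in(cc[0]-.5,cc[-1]+.5)])
v=hsv[...,2]; print("col 262 V",v[230:290,262]); 
low=[(c,np.flatnonzero(m[:,c])[-1]+.5) for c in (256,260,300,304)]; print(low,[atz("wrist",p,.04,st)[:2].round(4) for p in low])
# stub top: bright disc
b=(m&(v>225)).astype(np.uint8); n,l,s,c=cv2.connectedComponentsWithStats(b); k=1+np.argmax(s[1:,4]); print(s[k],c[k],atz("wrist",c[k],.09,st).round(4))
# fixed jaw face in w1
S=dict(eef_pos=np.array([.499864,-.03119,.27817]),tool_rot=[-.4852,-.5143,-.4852,.5146])
g=cv2.cvtColor(cv2.imread("pics/w1.png"),cv2.COLOR_BGR2GRAY)
for r in(142,150,158,166,174): print(r,g[r,172:212])
for r in(150,170): print(r,[atz("wrist",(c,r),.054,S)[:2].round(4) for c in(200,203)])
E
```

```text
[[255.  235.5]
 [263.  234.5]
 [271.  234.5]
 [279.  234.5]
 [287.  234.5]
 [295.  234.5]
 [303.  237.5]]
edge z 0 [0.4747 0.3195] slope dx/dy 0.0245
edge z 0.04 [0.458  0.3195] slope dx/dy 0.0245
250 252 305 [array([0.4755, 0.2895]), array([0.4763, 0.3479])]
262 252 305 [array([0.4899, 0.2889]), array([0.4908, 0.3481])]
col 262 V [218 219 213 180 127 123 125 126 124 124 127 125 126 125 127 138 166 202
 225 235 237 239 238 238 238 237 235 235 236 237 237 232 213 172 147 146
 142 144 142 143 144 147 145 149 155 156 159 158 153 150 148 138 177 216
 224 225 224 224 225 225]
[(256, np.float64(280.5)), (260, np.float64(280.5)), (300, np.float64(280.5)), (304, np.float64(280.5))] [array([0.513 , 0.2931]), array([0.5131, 0.2975]), array([0.5137, 0.3422]), array([0.5138, 0.3467])]
[253 248  53  20 589] [279.78777589 254.77419355] [0.4569 0.3199 0.09  ]
142 [136 134 137 139 162 210 239 244 244 244 244 243 244 244 244 244 244 244
 245 246 246 243 219 153 115 110 112 114 114 108  94  80  77  82 100 119
 130 137 137 140]
150 [150 210 245 247 247 247 247 247 247 247 247 247 247 242 212 163 178 228
 244 247 247 247 243 205 140 120 114 117 116 112 100  84  75  74  75  73
  76  79  97 125]
158 [138 154 215 245 247 247 247 247 247 247 247 247 247 246 235 184 140 137
 176 231 246 247 246 233 178 128 115 113 115 113 109  88  77  74  73  71
  74  73  90 120]
166 [142 147 180 231 246 247 247 247 247 247 247 247 247 247 244 216 158 137
 170 230 246 247 247 243 203 141 116 112 114 113 106  94  81  77  77  87
  93  94  98 113]
174 [145 146 147 147 148 143 157 211 244 247 247 247 247 247 247 247 247 247
 247 247 247 247 247 246 233 178 127 113 109 110 104 100  95  92  91  93
  93  93  93 108]
150 [array([0.4062, 0.0028]), array([0.4099, 0.0026])]
170 [array([ 0.4027, -0.0224]), array([ 0.4066, -0.0227])]
```

Both sources agree. The foot is at about (0.495, 0.318) with its y axis along tool y within about 1°. The clamp's heading is 175.5°, the bed measures 310 × 81 mm, and the seat is at about (0.421, −0.009).

```bash
python3 -c "
from h import *
go([.495,.3183,.052],np.radians(89.2))"
```

```text
shift [124.9   4.8  82.9] spin -0.006972111008570314 heading 1.5499 tilt [ 7.e-04 -1.e-04 -1.e+00]
```

servo_tool(steps=[[0,3,41,0],[0,2,42,0],[30,0,0,0],[40,0,0,0],[35,0,0,0],[20,0,0,0],[0,0,0,0]])

```text
clock: 5.42
eef_pos: [0.4944, 0.3182, 0.0503]
tool_rot: [0.706, 0.007, 0.708, -0.008]
contact_force: [-0.0, 0.2, 0.1]
finger_gap: 0.0852
```

```bash
python3 - <<'E'
from h import *
go([.495,.3183,.052]); im=robot.read_camera("wrist"); cv2.imwrite("pics/w3.png",im[150:])
E
```

```text
shift [-1.7  0.1  0.6] spin None heading 1.5504 tilt [-0.0018 -0.0012 -1.    ]
```

View pics/w3.png

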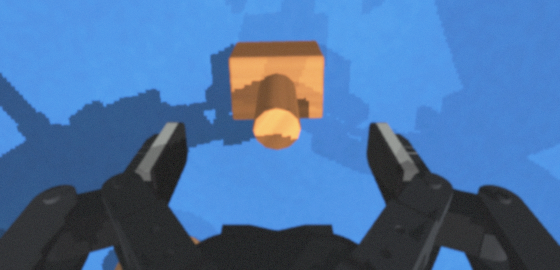

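The stub top is at (277,278) in the full image, where the tool axis should be (about 277,281). The block's edges are level with the fingers, so I'll close.

servo_tool(steps=[[0,0,0,0],[0,0,0,0],[0,0,0,0],[0,0,0,0],[0,0,0,0],[0,0,0,0]], fingers=0)

```text
clock: 6.22
eef_pos: [0.495, 0.3193, 0.0522]
tool_rot: [0.707, 0.007, 0.707, -0.007]
contact_force: [-0.7, -1.0, 5.1]
finger_gap: 0.0199
```

servo_tool(steps=[[-5,0,0,0],[-20,0,0,0],[-40,0,0,0],[-40,0,0,0],[-20,0,0,0],[0,0,0,0]])

```text
clock: 6.98
eef_pos: [0.4953, 0.3198, 0.1783]
tool_rot: [0.708, 0.007, 0.706, -0.006]
contact_force: [0.2, -0.6, -1.7]
finger_gap: 0.0198
```

```bash
python3 - <<'E'
from h import *
rows([.4266,-.0093,.165],np.radians(85.5),8)
im=robot.read_camera("wrist"); cv2.imwrite("pics/w4.png",im)
im=robot.read_camera("side"); cv2.imwrite("pics/s4.png",im)
E
```

```text
8 [[1.6, -41.3, -7.8, np.float64(0.007)], [1.6, -41.3, -7.5, np.float64(0.007)], [1.6, -41.4, -7.2, np.float64(0.007)], [1.6, -41.5, -6.9, np.float64(0.007)], [1.6, -41.5, -6.6, np.float64(0.007)], [1.6, -41.6, -6.3, np.float64(0.007)], [1.6, -41.6, -6.0, np.float64(0.007)], [1.6, -41.6, -5.7, np.float64(0.007)]] spin total 0.06
```

View pics/w4.png

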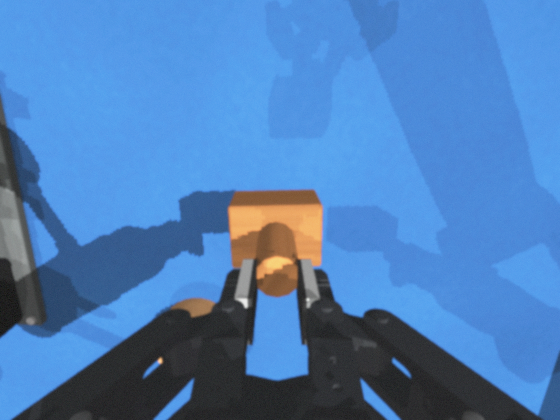

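The foot hangs level between the pads, stub top at (277,275) and block at columns 229–322, aligned with the gripper. I'll carry it over the clamp.

servo_tool(steps=[[0,-30,-6,0.007],[0,-43,-8,0.007],[0,-44,-7,0.007],[1,-44,-7,0.007],[2,-44,-7,0.007],[2,-44,-7,0.007],[2,-44,-6,0.007],[3,-38,-6,0.011],[0,0,0,0],[0,0,0,0]])

```text
clock: 8.32
eef_pos: [0.4257, -0.0086, 0.1649]
tool_rot: [0.706, 0.028, 0.707, -0.028]
contact_force: [-0.6, 0.9, -1.2]
finger_gap: 0.0202
```

```bash
python3 - <<'E'
from h import *
st=robot.observe(); go([.4266,-.0093,.0642],np.radians(85.5))
im=robot.read_camera("wrist"); cv2.imwrite("pics/w5.png",im)
np.save("st5.npy",np.r_[st["eef_pos"],st["tool_rot"]])
for l,z in dict(fixed_jaw=.012,pad=.0325,seat=.012,clamp=0).items():
    for r in robot.tip_of("wrist",l)[:1]: print(l,round(r["p"],2),np.round(r["xy"],1),np.round(atz("wrist",r["xy"],z,st),4))
E
```

```text
shift [100.7  -0.7   1.2] spin -0.00045371450989395434 heading 1.4918 tilt [-2.2e-03  8.0e-04 -1.0e+00]
fixed_jaw 0.7 [272.  159.1] [ 0.3964 -0.0103  0.012 ]
pad 0.35 [274.1 218.3] [ 0.4545 -0.0127  0.0325]
seat 0.71 [274.6 181.7] [ 0.4206 -0.0096  0.012 ]
clamp 0.25 [274.4 162.3] [ 0.402  -0.0083  0.    ]
```

View pics/w5.png

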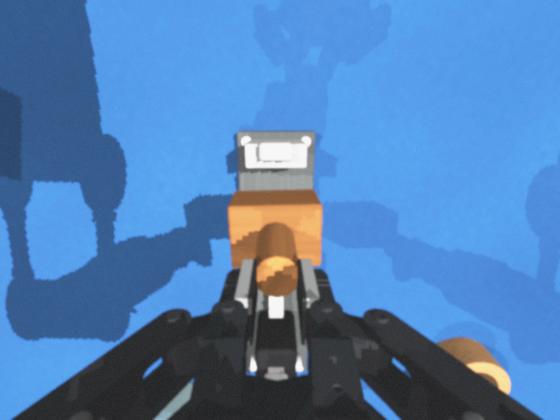

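The jaw (columns 244–309) and the bed (237–315) centre at column 276 and the foot at 275.5. Headings agree, and the jaw and seat positions match the first fit. Lowering now.

servo_tool(steps=[[15,-0.7,1,0],[25,0,0,0],[25,0,0,0],[15,0,0,0],[10,0,0,0],[6,0,0,0],[2,0,0,0],[0,0,0,0],[0,0,0,0]])

```text
clock: 9.7
eef_pos: [0.4274, -0.0099, 0.0689]
tool_rot: [0.707, 0.028, 0.706, -0.028]
contact_force: [0.2, 0.1, -1.1]
finger_gap: 0.0199
```

servo_tool(steps=[[1.5,0,0,0],[1.5,0,0,0],[0,0,0,0],[0,0,0,0]])

```text
clock: 10.2
eef_pos: [0.427, -0.0098, 0.0653]
tool_rot: [0.707, 0.028, 0.707, -0.028]
contact_force: [0.1, -0.4, -0.9]
finger_gap: 0.02
```

servo_tool(steps=[[1,0,0,0],[0,0,0,0],[0,0,0,0]])

```text
clock: 10.58
eef_pos: [0.4271, -0.0099, 0.0644]
tool_rot: [0.707, 0.028, 0.706, -0.028]
contact_force: [-0.5, 0.4, -0.8]
finger_gap: 0.0202
```

servo_tool(steps=[[0.6,0,0,0],[0,0,0,0],[0.6,0,0,0],[0,0,0,0]])

```text
clock: 11.08
eef_pos: [0.4276, -0.0101, 0.0642]
tool_rot: [0.707, 0.028, 0.706, -0.028]
contact_force: [-0.9, -1.5, 6.3]
finger_gap: 0.0199
```

The foot is on the bed (6 N upwards). Releasing and rising.

servo_tool(steps=[[0,0,0,0],[0,0,0,0],[0,0,0,0],[0,0,0,0],[0,0,0,0],[-20,0,0,0],[-50,0,0,0],[-50,0,0,0],[-50,0,0,0],[0,0,0,0]], fingers=1)

```text
clock: 12.32
eef_pos: [0.4287, -0.01, 0.2397]
tool_rot: [0.71, 0.028, 0.703, -0.028]
contact_force: [0.3, -1.1, -0.5]
finger_gap: 0.0857
```

```bash
python3 - <<'E'
from h import *
st=robot.observe(); print(st["eef_pos"],st["finger_gap"])
im=robot.read_camera("wrist"); cv2.imwrite("pics/w6.png",im)
for l,z in dict(fixed_jaw=.012,pad=.0325,seat=.012,foot=.012,lever=.14,squeeze=.14).items():
    for r in robot.tip_of("wrist",l)[:1]: print(l,round(r["p"],2),np.round(r["xy"],1),np.round(atz("wrist",r["xy"],z,st),4))
rows([.55,.0,.235],np.radians(-4.5),10)
E
```

```text
[ 0.42868103 -0.00998946  0.23965466] 0.08574415493063309
fixed_jaw 0.78 [274.2 147.9] [ 0.4001 -0.0101  0.012 ]
pad 0.84 [276.  196.4] [ 0.4579 -0.0124  0.0325]
foot 0.9 [276.4 170.3] [ 0.4289 -0.0096  0.012 ]
lever 0.61 [277.6 351.1] [ 0.6014 -0.0219  0.14  ]
squeeze 0.64 [274.6 377. ] [ 0.6376 -0.0281  0.14  ]
10 [[-0.3, 1.9, 12.2, np.float64(0.157)], [-0.3, 3.8, 11.8, np.float64(0.157)], [-0.3, 5.6, 11.0, np.float64(0.157)], [-0.3, 7.3, 10.0, np.float64(0.157)], [-0.3, 8.8, 8.7, np.float64(0.157)], [-0.3, 10.0, 7.3, np.float64(0.157)], [-0.3, 11.0, 5.6, np.float64(0.157)], [-0.3, 11.8, 3.8, np.float64(0.157)], [-0.3, 12.2, 1.9, np.float64(0.157)], [-0.3, 12.4, -0.0, np.float64(0.157)]] spin total 1.571
```

View pics/w6.png

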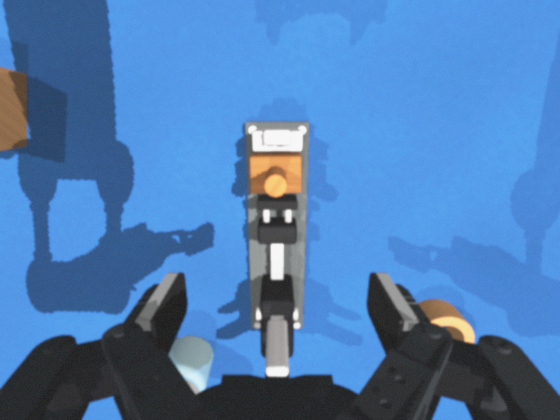

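The foot stands between the jaws, block at columns 250–301 against bed 247–309, and may be 2 mm to one side. I'll measure that from this same picture.

```bash
python3 - <<'E'
from h import *
st=robot.observe()
im=cv2.imread("pics/w6.png"); hsv=cv2.cvtColor(im,cv2.COLOR_BGR2HSV); H,S,V=cv2.split(hsv)
def sub(px,z): return atz("wrist",px,z,st)[:2]
d=np.array([.997,-.0785]);n=np.array([.0785,.997])
blue=(H>95)&(H<125)&(S>120); br=(H<25)&(S>90)
for r in (134,140,146,200,236,244,250,260,268):
    c=np.flatnonzero(~blue[r,225:330])+225; a,b=sub((c[0]-.5,r),.012),sub((c[-1]+.5,r),.012); print("bed",r,c[0],c[-1],round((a@n+b@n)/2,4),"w",round(abs(a@n-b@n),4))
for r in range(163,192,4):
    c=np.flatnonzero(br[r,225:330])+225; a,b=sub((c[0]-.5,r),.052),sub((c[-1]+.5,r),.052); print("foot",r,c[0],c[-1],round((a@n+b@n)/2,4),"w",round(abs(a@n-b@n),4),(a@n).round(4))
up=[(c,np.flatnonzero(br[:,c])[0]-.5) for c in range(254,300,3)]; lo=[(c,np.flatnonzero(br[:210,c])[-1]+.5) for c in list(range(254,264,2))+list(range(290,300,2))]
print([u[1] for u in up],[l[1] for l in lo])
for nm,e in(("up",up),("lo",lo)):
    P=np.array([sub(p,.052) for p in e]); print(nm,"s",(P@d).mean().round(4),"yaw err deg",np.degrees(np.polyfit(P@n,P@d,1)[0]).round(2))
E
```

```text
bed 134 245 309 0.025 w 0.0795
bed 140 245 308 0.0244 w 0.0787
bed 146 245 308 0.0244 w 0.0792
bed 200 247 307 0.025 w 0.0797
bed 236 248 305 0.0243 w 0.0788
bed 244 248 305 0.0243 w 0.0795
bed 250 248 305 0.0243 w 0.08
bed 260 248 305 0.0243 w 0.0809
bed 268 249 304 0.0243 w 0.0788
foot 163 249 301 0.0226 w 0.06 -0.0073
foot 167 250 301 0.0232 w 0.0591 -0.0063
foot 171 250 301 0.0232 w 0.0593 -0.0065
foot 175 250 301 0.0232 w 0.0596 -0.0066
foot 179 251 300 0.0232 w 0.0575 -0.0056
foot 183 251 300 0.0232 w 0.0577 -0.0057
foot 187 251 301 0.0237 w 0.0591 -0.0058
foot 191 251 300 0.0232 w 0.0582 -0.0059
[np.float64(152.5), np.float64(152.5), np.float64(152.5), np.float64(152.5), np.float64(152.5), np.float64(152.5), np.float64(152.5), np.float64(152.5), np.float64(152.5), np.float64(152.5), np.float64(152.5), np.float64(152.5), np.float64(152.5), np.float64(152.5), np.float64(152.5), np.float64(153.5)] [np.float64(192.5), np.float64(192.5), np.float64(193.5), np.float64(193.5), np.float64(193.5), np.float64(192.5), np.float64(192.5), np.float64(192.5), np.float64(192.5), np.float64(192.5)]
up s 0.394 yaw err deg 0.44
lo s 0.4406 yaw err deg -0.83
```

The foot is 1.2 mm off the bed's centre line, square within 1° and free-standing between the jaws. Next, the trigger.

```bash
python3 -c "
from h import *
rows([.6295,-.0253,.235],np.radians(-4.5),10)"
```

```text
10 [[-0.4, 0.0, 20.4, np.float64(0.157)], [-0.4, 3.2, 20.1, np.float64(0.157)], [-0.4, 6.3, 19.3, np.float64(0.157)], [-0.4, 9.3, 18.1, np.float64(0.157)], [-0.4, 12.0, 16.4, np.float64(0.157)], [-0.4, 14.4, 14.4, np.float64(0.157)], [-0.4, 16.5, 11.9, np.float64(0.157)], [-0.4, 18.2, 9.2, np.float64(0.157)], [-0.4, 19.4, 6.2, np.float64(0.157)], [-0.4, 20.1, 3.1, np.float64(0.157)]] spin total 1.571
```

servo_tool(steps=[[0,0,20,0.157],[0,3,20,0.157],[0,6,19,0.157],[0,9,18,0.157],[0,12,16,0.157],[0,14,14,0.157],[0,16,12,0.157],[0,18,9,0.157],[0,19,6,0.157],[0,20,3,0.157]])

```text
clock: 13.92
eef_pos: [0.6271, -0.0255, 0.2319]
tool_rot: [-0.478, -0.52, -0.479, 0.521]
contact_force: [-0.2, -0.1, 0.7]
finger_gap: 0.0855
```

servo_tool(steps=[[0,0,0,0],[0,0,0,0]])

```text
clock: 14.18
eef_pos: [0.6262, -0.0255, 0.2325]
tool_rot: [-0.48, -0.518, -0.481, 0.519]
contact_force: [-0.9, -1.4, -0.4]
finger_gap: 0.0855
```

```bash
python3 - <<'E'
from h import *
st=robot.observe(); go([.6295,-.0253,.114],np.radians(-4.5))
im=robot.read_camera("wrist"); cv2.imwrite("pics/w7.png",im)
for l,z in dict(pad=.0325,foot=.012,lever=.14,squeeze=.14).items():
    for r in robot.tip_of("wrist",l)[:1]: print(l,round(r["p"],2),np.round(r["xy"],1),np.round(atz("wrist",r["xy"],z,st),4))
E
```

```text
shift [118.5   3.5  -0.4] spin 0.00326463737186522 heading -0.0753 tilt [-1.4e-03  1.0e-04 -1.0e+00]
pad 0.61 [137.3 176.6] [ 0.4572 -0.0123  0.0325]
foot 0.7 [116.8 175.1] [ 0.4219 -0.0122  0.012 ]
lever 0.77 [246.9 202.5] [ 0.5994 -0.023   0.14  ]
```

View pics/w7.png

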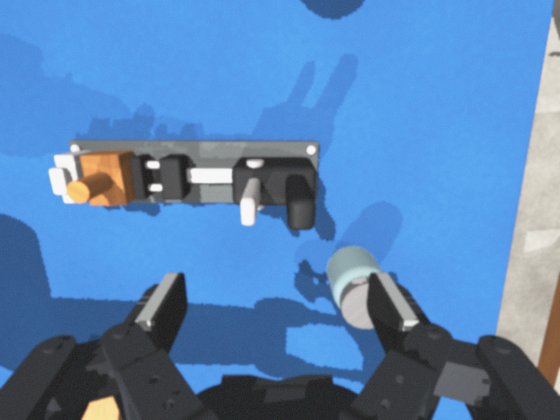

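The lever top is at (248,223) and the grip top at (302,224), so the gripper's centre is already on the middle of their 60 mm span, with about 12 mm clear each side. Descending straight down.

servo_tool(steps=[[20,0,0,0],[30,0,0,0],[30,0,0,0],[20,0,0,0],[12,0,0,0],[6,0,0,0],[0,0,0,0],[0,0,0,0]])

```text
clock: 15.42
eef_pos: [0.6273, -0.0256, 0.1163]
tool_rot: [0.481, 0.52, 0.48, -0.519]
contact_force: [0.3, -0.4, -0.6]
finger_gap: 0.0851
```

servo_tool(steps=[[0,4,0,0],[0,3,0,0],[0,2,0,0],[0,0,0,0],[0,0,0,0]])

```text
clock: 16.05
eef_pos: [0.6357, -0.0262, 0.115]
tool_rot: [-0.48, -0.519, -0.48, 0.519]
contact_force: [-0.7, -0.4, 0.0]
finger_gap: 0.0854
```

servo_tool(steps=[[0,3,0,0],[0,3,0,0],[0,2,0,0],[0,2,0,0],[0,0,0,0],[0,0,0,0]])

```text
clock: 16.8
eef_pos: [0.6456, -0.027, 0.1153]
tool_rot: [-0.48, -0.519, -0.48, 0.519]
contact_force: [-3.6, 0.9, 2.6]
finger_gap: 0.0855
```

servo_tool(steps=[[0,2,0,0],[0,2,0,0],[0,2,0,0],[0,0,0,0],[0,0,0,0]])

```text
clock: 17.42
eef_pos: [0.6505, -0.0274, 0.115]
tool_rot: [-0.479, -0.518, -0.481, 0.52]
contact_force: [-8.5, 1.0, 4.4]
finger_gap: 0.0853
```

servo_tool(steps=[[0,2,0,0],[0,2,0,0],[0,1,0,0],[0,0,0,0],[0,0,0,0]])

```text
clock: 18.05
eef_pos: [0.6554, -0.0278, 0.1146]
tool_rot: [-0.479, -0.518, -0.481, 0.52]
contact_force: [-8.4, 0.7, 3.5]
finger_gap: 0.0853
```

servo_tool(steps=[[0,1,0,0],[0,1,0,0],[0,0,0,0],[0,0,0,0]])

```text
clock: 18.55
eef_pos: [0.6573, -0.0279, 0.1144]
tool_rot: [-0.479, -0.518, -0.481, 0.52]
contact_force: [-7.7, 0.2, 2.7]
finger_gap: 0.0853
```

servo_tool(steps=[[0,1,0,0],[0,1,0,0],[0,0,0,0],[0,0,0,0]])

```text
clock: 19.05
eef_pos: [0.6592, -0.028, 0.1141]
tool_rot: [-0.479, -0.518, -0.481, 0.52]
contact_force: [-8.3, 0.7, 1.6]
finger_gap: 0.0853
```

```bash
python3 - <<'E'
from h import *
for c in("side","top"):
    robot.read_camera(c) if c=="top" else cv2.imwrite("pics/s8.png",cv2.resize(robot.read_camera(c)[150:280,200:340],None,fx=4,fy=4))
    for l,z in dict(pad=.0325,lever=.14,foot=.012).items():
        for r in robot.tip_of(c,l)[:1]: print(c,l,round(r["p"],2),np.round(r["xy"],1),np.round(atz(c,r["xy"],z),4))
E
```

```text
side pad 0.4 [296.1 237.7] [ 0.4486 -0.0182  0.0325]
side lever 0.72 [254.6 184.8] [ 0.6178 -0.0378  0.14  ]
side foot 0.62 [300.8 249.8] [ 0.4203 -0.0027  0.012 ]
top lever 0.45 [280.2 172.4] [ 0.6192 -0.0248  0.14  ]
```

View pics/s8.png

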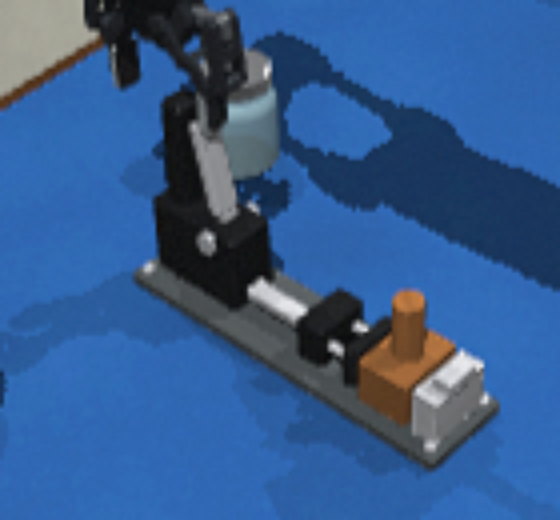

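The picture shows the finger against the upper part of the lever (215,120), the lever leaning close to the grip, and the pad nearly at the foot. I'll push on in small steps to find the end of the stroke.

servo_tool(steps=[[0,1,0,0],[0,1,0,0],[0,0,0,0],[0,0,0,0]])

```text
clock: 19.95
eef_pos: [0.661, -0.0282, 0.1138]
tool_rot: [-0.479, -0.518, -0.481, 0.52]
contact_force: [-8.5, 0.2, 1.3]
finger_gap: 0.0852
```

servo_tool(steps=[[0,1,0,0],[0,1,0,0],[0,0,0,0],[0,0,0,0]])

```text
clock: 20.45
eef_pos: [0.6614, -0.0282, 0.1136]
tool_rot: [-0.478, -0.517, -0.482, 0.521]
contact_force: [-15.2, -0.1, 2.9]
finger_gap: 0.0853
```

The end stop is at TCP x ≈ 0.661: the force jumped to 15 N within 1 mm. Contact starts at about 0.642, so I am pressing about 75–80 mm above the pivot. At this height the limits scale down: about 14–17 N for a good grip, and stay under 20 N. Next, stroke 2.

servo_tool(steps=[[0,-6,0,0],[0,-6,0,0],[0,-6,0,0],[0,-5,0,0],[0,0,0,0],[0,0,0,0],[0,0,0,0],[0,0,0,0],[0,0,0,0]])

```text
clock: 21.58
eef_pos: [0.6418, -0.0267, 0.1151]
tool_rot: [0.48, 0.519, 0.48, -0.519]
contact_force: [-1.7, 0.2, 0.8]
finger_gap: 0.0859
```

servo_tool(steps=[[0,5,0,0],[0,4,0,0],[0,4,0,0],[0,3,0,0],[0,0,0,0],[0,0,0,0]])

```text
clock: 22.32
eef_pos: [0.6564, -0.0278, 0.1143]
tool_rot: [-0.479, -0.518, -0.481, 0.52]
contact_force: [-7.7, 1.0, 1.3]
finger_gap: 0.0852
```

servo_tool(steps=[[0,3,0,0],[0,2,0,0],[0,1,0,0],[0,0,0,0],[0,0,0,0]])

```text
clock: 22.95
eef_pos: [0.6611, -0.0282, 0.1135]
tool_rot: [-0.478, -0.517, -0.482, 0.521]
contact_force: [-11.3, 0.4, -0.3]
finger_gap: 0.0856
```

servo_tool(steps=[[0,-7,0,0],[0,-7,0,0],[0,-7,0,0],[0,-6,0,0],[0,0,0,0],[0,0,0,0],[0,0,0,0],[0,0,0,0]])

```text
clock: 23.95
eef_pos: [0.6369, -0.0263, 0.115]
tool_rot: [-0.48, -0.519, -0.48, 0.519]
contact_force: [-0.3, -1.0, -0.7]
finger_gap: 0.0853
```

servo_tool(steps=[[0,6,0,0],[0,5,0,0],[0,5,0,0],[0,3,0,0],[0,0,0,0],[0,0,0,0]])

```text
clock: 24.7
eef_pos: [0.6544, -0.0277, 0.1147]
tool_rot: [-0.479, -0.518, -0.481, 0.52]
contact_force: [-8.4, 0.7, 3.2]
finger_gap: 0.0849
```

servo_tool(steps=[[0,3,0,0],[0,2,0,0],[0,1,0,0],[0,0,0,0],[0,0,0,0]])

```text
clock: 25.32
eef_pos: [0.66, -0.0281, 0.114]
tool_rot: [-0.479, -0.518, -0.481, 0.52]
contact_force: [-8.2, 0.0, 0.5]
finger_gap: 0.0852
```

```bash
python3 - <<'E'
from h import *
st=robot.observe(); print(st["eef_pos"],st["contact_force"])
for c in("wrist","side","top"):
    im=robot.read_camera(c); 
    if c=="wrist": cv2.imwrite("pics/w9.png",im)
    for l,z in dict(pad=.0325,slide_jaw=0,foot=.012).items():
        for r in robot.tip_of(c,l)[:1]: print(c,l,round(r["p"],2),np.round(r["xy"],1),np.round(atz(c,r["xy"],z,st),4))
E
```

```text
[ 0.66003688 -0.02810766  0.11399026] [-8.20930511e+00  2.67138256e-04  5.09963471e-01]
wrist pad 0.85 [ 26.  206.1] [ 0.4445 -0.011   0.0325]
wrist slide_jaw 0.73 [ 84.7 193.8] [ 0.4766 -0.0115  0.    ]
wrist foot 0.9 [ 19.2 200. ] [ 0.4225 -0.0099  0.012 ]
side pad 0.39 [294.3 240.9] [ 0.445  -0.0041  0.0325]
side slide_jaw 0.61 [287.3 242.8] [ 0.4763 -0.012   0.    ]
side foot 0.76 [300.9 248.2] [ 0.4238 -0.0081  0.012 ]
top slide_jaw 0.57 [281.9 167.6] [ 0.6623 -0.0292  0.    ]
```

View pics/w9.png

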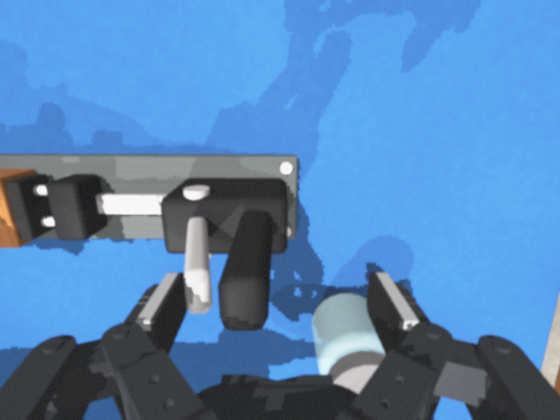

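The picture shows the pad (around column 20) now touching the foot's rear face, and the pad's measured position has moved 13 mm after 3 strokes. I'll finish this stroke, then take the fourth carefully.

servo_tool(steps=[[0,1.5,0,0],[0,0,0,0],[0,0,0,0]])

```text
clock: 26.3
eef_pos: [0.6611, -0.0282, 0.1137]
tool_rot: [-0.478, -0.518, -0.482, 0.521]
contact_force: [-10.6, 1.4, 0.4]
finger_gap: 0.0851
```

servo_tool(steps=[[0,-7,0,0],[0,-7,0,0],[0,-7,0,0],[0,-6,0,0],[0,0,0,0],[0,0,0,0],[0,0,0,0]])

```text
clock: 27.18
eef_pos: [0.6364, -0.0263, 0.115]
tool_rot: [0.48, 0.519, 0.48, -0.519]
contact_force: [0.1, -1.0, -0.4]
finger_gap: 0.0854
```

servo_tool(steps=[[0,5,0,0],[0,4,0,0],[0,3,0,0],[0,0,0,0],[0,0,0,0]])

```text
clock: 27.8
eef_pos: [0.6482, -0.0272, 0.1152]
tool_rot: [-0.48, -0.519, -0.48, 0.519]
contact_force: [-3.1, 0.1, 2.1]
finger_gap: 0.0855
```

servo_tool(steps=[[0,2,0,0],[0,1,0,0],[0,0,0,0],[0,0,0,0]])

```text
clock: 28.3
eef_pos: [0.6499, -0.0273, 0.1149]
tool_rot: [-0.479, -0.518, -0.481, 0.52]
contact_force: [-7.9, 0.7, 4.1]
finger_gap: 0.0852
```

servo_tool(steps=[[0,1,0,0],[0,1,0,0],[0,1,0,0],[0,0,0,0],[0,0,0,0]])

```text
clock: 28.92
eef_pos: [0.6527, -0.0275, 0.1148]
tool_rot: [-0.479, -0.518, -0.481, 0.52]
contact_force: [-8.6, 0.8, 3.9]
finger_gap: 0.0855
```

servo_tool(steps=[[0,1,0,0],[0,1,0,0],[0,0,0,0],[0,0,0,0]])

```text
clock: 29.42
eef_pos: [0.6546, -0.0277, 0.1146]
tool_rot: [-0.479, -0.518, -0.481, 0.52]
contact_force: [-8.5, 0.5, 2.5]
finger_gap: 0.0857
```

servo_tool(steps=[[0,1,0,0],[0,1,0,0],[0,0,0,0],[0,0,0,0]])

```text
clock: 29.92
eef_pos: [0.6566, -0.0279, 0.1144]
tool_rot: [-0.479, -0.518, -0.481, 0.52]
contact_force: [-8.7, 0.6, 2.7]
finger_gap: 0.0853
```

Still running free. Continuing.

servo_tool(steps=[[0,1,0,0],[0,1,0,0],[0,0,0,0],[0,0,0,0]])

```text
clock: 30.42
eef_pos: [0.6585, -0.028, 0.1141]
tool_rot: [-0.479, -0.518, -0.481, 0.52]
contact_force: [-7.6, -0.0, 1.3]
finger_gap: 0.0853
```

servo_tool(steps=[[0,1,0,0],[0,0.5,0,0],[0,0,0,0],[0,0,0,0]])

```text
clock: 30.92
eef_pos: [0.6598, -0.0281, 0.1139]
tool_rot: [-0.479, -0.518, -0.481, 0.52]
contact_force: [-8.2, 1.4, 0.9]
finger_gap: 0.0853
```

servo_tool(steps=[[0,1,0,0],[0,0,0,0],[0,0,0,0]])

```text
clock: 31.3
eef_pos: [0.6605, -0.0282, 0.1138]
tool_rot: [-0.479, -0.518, -0.482, 0.521]
contact_force: [-10.0, 0.5, 1.7]
finger_gap: 0.0854
```

Stroke 4 ran free. Stroke 5.

servo_tool(steps=[[0,-7,0,0],[0,-7,0,0],[0,-7,0,0],[0,-4,0,0],[0,0,0,0],[0,0,0,0],[0,0,0,0]])

```text
clock: 32.17
eef_pos: [0.6379, -0.0264, 0.115]
tool_rot: [0.48, 0.519, 0.48, -0.519]
contact_force: [0.0, 0.1, -0.9]
finger_gap: 0.085
```

servo_tool(steps=[[0,5,0,0],[0,4,0,0],[0,3,0,0],[0,0,0,0],[0,0,0,0]])

```text
clock: 32.8
eef_pos: [0.6488, -0.0272, 0.1151]
tool_rot: [-0.479, -0.518, -0.481, 0.52]
contact_force: [-7.2, 0.7, 2.7]
finger_gap: 0.0856
```

servo_tool(steps=[[0,1,0,0],[0,1,0,0],[0,0,0,0],[0,0,0,0]])

```text
clock: 33.3
eef_pos: [0.6499, -0.0273, 0.115]
tool_rot: [-0.479, -0.518, -0.481, 0.52]
contact_force: [-10.5, 1.3, 4.4]
finger_gap: 0.0852
```

servo_tool(steps=[[0,1,0,0],[0,0.5,0,0],[0,0,0,0],[0,0,0,0]])

```text
clock: 33.8
eef_pos: [0.651, -0.0274, 0.1149]
tool_rot: [-0.479, -0.518, -0.482, 0.52]
contact_force: [-10.9, 0.7, 4.2]
finger_gap: 0.0855
```

It is stiffening: 10.9 N against 8.5 N running free. Fine steps now.

servo_tool(steps=[[0,1,0,0],[0,0,0,0],[0,0,0,0]])

```text
clock: 34.17
eef_pos: [0.6518, -0.0275, 0.1148]
tool_rot: [-0.479, -0.518, -0.482, 0.521]
contact_force: [-11.4, 0.3, 4.9]
finger_gap: 0.0854
```

servo_tool(steps=[[0,0.8,0,0],[0,0,0,0],[0,0,0,0]])

```text
clock: 34.55
eef_pos: [0.6524, -0.0275, 0.1147]
tool_rot: [-0.478, -0.517, -0.482, 0.521]
contact_force: [-12.6, 0.6, 4.5]
finger_gap: 0.0853
```

servo_tool(steps=[[0,1,0,0],[0,0,0,0],[0,0,0,0]])

```text
clock: 34.92
eef_pos: [0.6532, -0.0276, 0.1147]
tool_rot: [-0.478, -0.517, -0.482, 0.521]
contact_force: [-13.7, 0.5, 6.2]
finger_gap: 0.0854
```

servo_tool(steps=[[0,0.8,0,0],[0,0,0,0],[0,0,0,0]])

```text
clock: 35.3
eef_pos: [0.6539, -0.0276, 0.1146]
tool_rot: [-0.478, -0.517, -0.482, 0.521]
contact_force: [-13.4, 1.0, 5.3]
finger_gap: 0.0854
```

servo_tool(steps=[[0,1,0,0],[0,0,0,0],[0,0,0,0]])

```text
clock: 35.67
eef_pos: [0.6547, -0.0277, 0.1145]
tool_rot: [-0.478, -0.517, -0.482, 0.521]
contact_force: [-14.0, 1.1, 4.5]
finger_gap: 0.0858
```

servo_tool(steps=[[0,0.6,0,0],[0,0,0,0],[0,0,0,0]])

```text
clock: 36.05
eef_pos: [0.6552, -0.0278, 0.1145]
tool_rot: [-0.478, -0.517, -0.482, 0.521]
contact_force: [-14.7, 1.4, 4.0]
finger_gap: 0.0855
```

servo_tool(steps=[[0,0.8,0,0],[0,0,0,0],[0,0,0,0]])

```text
clock: 36.42
eef_pos: [0.6558, -0.0278, 0.1144]
tool_rot: [-0.478, -0.517, -0.482, 0.521]
contact_force: [-15.8, 1.5, 4.0]
finger_gap: 0.0857
```

servo_tool(steps=[[0,0.5,0,0],[0,0,0,0],[0,0,0,0],[0,0,0,0]])

```text
clock: 36.92
eef_pos: [0.6562, -0.0278, 0.1144]
tool_rot: [-0.478, -0.517, -0.482, 0.521]
contact_force: [-15.6, 1.8, 4.3]
finger_gap: 0.0856
```

The trigger is stiff at 15.7 N here, equal to about 18.5 N at lever height. I'll let go, then do one gentle confirming squeeze to see that the stiffness comes early.

servo_tool(steps=[[0,-5,0,0],[0,-6,0,0],[0,-6,0,0],[0,-4,0,0],[0,0,0,0],[0,0,0,0],[0,0,0,0]])

```text
clock: 37.8
eef_pos: [0.6389, -0.0265, 0.115]
tool_rot: [0.48, 0.519, 0.48, -0.519]
contact_force: [-0.1, -0.3, 0.1]
finger_gap: 0.0857
```

servo_tool(steps=[[0,4,0,0],[0,4,0,0],[0,2,0,0],[0,0,0,0],[0,0,0,0]])

```text
clock: 38.42
eef_pos: [0.6488, -0.0272, 0.1151]
tool_rot: [0.48, 0.519, 0.48, -0.519]
contact_force: [-1.6, -0.9, 2.4]
finger_gap: 0.0855
```

servo_tool(steps=[[0,1,0,0],[0,1,0,0],[0,0,0,0],[0,0,0,0]])

```text
clock: 38.92
eef_pos: [0.6505, -0.0274, 0.115]
tool_rot: [-0.48, -0.519, -0.48, 0.519]
contact_force: [-3.8, -0.5, 2.4]
finger_gap: 0.0852
```

servo_tool(steps=[[0,1,0,0],[0,0.5,0,0],[0,0,0,0],[0,0,0,0]])

```text
clock: 39.42
eef_pos: [0.6514, -0.0275, 0.1149]
tool_rot: [-0.48, -0.519, -0.481, 0.52]
contact_force: [-6.6, 1.0, 2.7]
finger_gap: 0.0853
```

servo_tool(steps=[[0,1,0,0],[0,0,0,0],[0,0,0,0]])

```text
clock: 39.8
eef_pos: [0.652, -0.0275, 0.1148]
tool_rot: [-0.479, -0.518, -0.481, 0.52]
contact_force: [-7.9, 1.1, 3.5]
finger_gap: 0.0853
```

servo_tool(steps=[[0,1,0,0],[0,1,0,0],[0,0,0,0],[0,0,0,0]])

```text
clock: 40.3
eef_pos: [0.6531, -0.0276, 0.1147]
tool_rot: [-0.479, -0.518, -0.481, 0.52]
contact_force: [-12.3, 0.2, 3.9]
finger_gap: 0.0855
```

servo_tool(steps=[[0,1,0,0],[0,0,0,0],[0,0,0,0]])

```text
clock: 40.67
eef_pos: [0.6537, -0.0276, 0.1146]
tool_rot: [-0.479, -0.518, -0.482, 0.521]
contact_force: [-13.0, 0.7, 4.0]
finger_gap: 0.0856
```

servo_tool(steps=[[0,1,0,0],[0,0,0,0],[0,0,0,0]])

```text
clock: 41.05
eef_pos: [0.6544, -0.0277, 0.1145]
tool_rot: [-0.478, -0.517, -0.482, 0.521]
contact_force: [-14.1, 0.9, 3.6]
finger_gap: 0.0858
```

servo_tool(steps=[[0,0.8,0,0],[0,0,0,0],[0,0,0,0]])

```text
clock: 41.42
eef_pos: [0.655, -0.0277, 0.1144]
tool_rot: [-0.478, -0.517, -0.482, 0.521]
contact_force: [-14.6, 0.8, 4.6]
finger_gap: 0.0857
```

It turns stiff from the start of engagement (3.8 → 12.3 N in under 3 mm). The lever arm of my contact is uncertain, 65–77 mm, so I'll bring the reading to about 17 N, which stays in the 16–20 N window within that uncertainty.

servo_tool(steps=[[0,1,0,0],[0,0,0,0],[0,0,0,0]])

```text
clock: 41.8
eef_pos: [0.6558, -0.0278, 0.1143]
tool_rot: [-0.478, -0.517, -0.482, 0.521]
contact_force: [-15.5, 0.4, 4.5]
finger_gap: 0.0856
```

servo_tool(steps=[[0,0.7,0,0],[0,0,0,0],[0,0,0,0]])

```text
clock: 42.18
eef_pos: [0.6564, -0.0279, 0.1143]
tool_rot: [-0.478, -0.517, -0.482, 0.521]
contact_force: [-16.6, 0.9, 5.2]
finger_gap: 0.0855
```

servo_tool(steps=[[0,-5,0,0],[0,-6,0,0],[0,-6,0,0],[0,-6,0,0],[0,-5,0,0],[0,0,0,0],[0,0,0,0]])

```text
clock: 43.05
eef_pos: [0.6319, -0.0259, 0.1151]
tool_rot: [0.48, 0.519, 0.48, -0.519]
contact_force: [0.1, -0.3, -0.2]
finger_gap: 0.0852
```

servo_tool(steps=[[-10,0,0,0],[-30,0,0,0],[-40,0,0,0],[-40,0,0,0],[0,0,0,0],[0,-30,-10,0],[0,-40,0,0],[0,-30,0,0],[0,0,0,0],[0,0,0,0]])

```text
clock: 44.3
eef_pos: [0.5332, -0.0082, 0.2348]
tool_rot: [0.48, 0.519, 0.48, -0.519]
contact_force: [0.7, -0.0, 1.1]
finger_gap: 0.0854
```

```bash
python3 - <<'E'
from h import *
st=robot.observe(); print(st["eef_pos"],st["contact_force"])
im=robot.read_camera("wrist"); cv2.imwrite("pics/w10.png",im)
d=np.array([.997,-.0785]);n=np.array([.0785,.997])
for l,z in dict(fixed_jaw=.012,pad=.0325,slide_jaw=0,foot=.012,lever=.14,squeeze=.14).items():
    for r in robot.tip_of("wrist",l)[:1]:
        p=atz("wrist",r["xy"],z,st); print(l,round(r["p"],2),np.round(r["xy"],1),p.round(4),"s,t",(p[:2]@d).round(4),(p[:2]@n).round(4))
E
```

```text
[ 0.53321369 -0.00822153  0.23476295] [ 0.67779958 -0.01415953  1.11461869]
fixed_jaw 0.91 [172.  180.3] [ 0.3976 -0.0071  0.012 ] s,t 0.397 0.0242
pad 0.61 [202.8 184.6] [ 0.4416 -0.0112  0.0325] s,t 0.4412 0.0235
slide_jaw 0.64 [229.7 179. ] [ 0.47   -0.0137  0.    ] s,t 0.4697 0.0232
foot 0.65 [192.8 180.8] [ 0.4243 -0.0098  0.012 ] s,t 0.4238 0.0235
lever 0.87 [351.5 212.5] [ 0.5998 -0.0231  0.14  ] s,t 0.5998 0.024
squeeze 0.66 [386.5 212.7] [ 0.6314 -0.0258  0.14  ] s,t 0.6315 0.0238
```

View pics/w10.png

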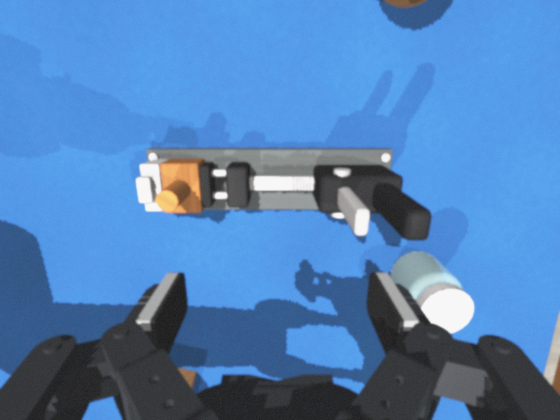

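The foot fills the space between the fixed jaw (column 160) and the pad (203). The measured jaw-to-pad distance is 44 mm, equal to the foot's width. The lever is back upright at (352,215) and the gripper is clear. Handing in.

```bash
python3 -c "
from station import robot
print(robot.close_job(), robot.observe()['clock'])"
```

```text
the job is handed in; nothing more can be done
the job is handed in; nothing more can be done
```

I gripped the foot by its stub, stood it on the bed between the jaws and let go. I then worked the trigger by pushing the lever back with one finger while reading the wrist force. I handed the job in with the gripper clear, at 44.3 s plus the last camera calls.

**Squeezing:** four strokes ran free at about 8 N, pushing above the lever point. The fifth turned stiff and I stopped it at 15.7 N. A sixth, to confirm, was stiff early and ended at 16.6 N. At the lever point that last reading corresponds to roughly 17–20 N.

**Last checks:**
- **Hold:** the fixed jaw and the pad measure 44 mm apart, which is the foot's width.
- **Lever and gripper:** the lever is back upright and the wrist force is about zero, with the gripper open and clear.
- **Placement before clamping:** the foot was about 1 mm off the bed's centre line and square within about 1°.

**Less certain:**
- **Grip force:** it is inferred from the lever force and its stiffness, because no camera shows the pad's spring. The height at which the finger pushed is only estimated, at 65–77 mm above the pivot.
- **Sixth stroke:** the lever met the finger a few millimetres later than before, and I did not find out why.
- **Squareness:** I did not measure it again after clamping. The final picture only looks straight.
- **Finger gap:** it read 20 mm on the 24 mm stub, which disagrees with the given size, but the hold was secure.

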